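Full blast on the bearing sleeve

ROBOT

A 6-joint arm with a two-finger parallel gripper is mounted at the origin on the work surface. World frame = base frame: x ahead of the robot, y to its left, z up, the work surface at z = 0. Lengths are in m, angles in rad, forces in N, time in s.
With the tool pointing down it reaches from about 0.35 to 0.975 m from the base axis. Payload 4.9 kg.
Tool frame: the origin (TCP) lies midway between the tips of the shut fingers; the grasp point (between the pads) lies 19 mm behind it (manip.pinch_z is the x of the grasp point in the tool frame, in m); x points along the fingers, y is the direction in which the jaws open and shut, and the axes are right-handed (so a half turn about x gives the same grasp; the last joint's range is limited). The gripper opens to 85 mm and grips with 20 to 120 N. Pads are 22 mm wide; open, the fingers measure 114 mm over their backs; the gripper's body (76 mm by 85 mm) begins 54 mm behind the grasp point. The pads swing forward as they close: fully open they stand 13 mm farther back than shut.
Start: joints at [-0.119, 0.053, 1.613, -0, 1.476, -0.119], TCP at [0.625, 0, 0.231] pointing down, gripper open.
Joint ranges: [-3.01, 3.01], [-1.01, 2.22], [0.06, 2.58], [-1.02, 4.17], [0.09, 2.62], [-3.14, 3.14]. Speed limits (rad/s): [2.57, 2.57, 3.14, 3.14, 3.14, 3.14].

INTERFACE

Orientations are given as a unit quaternion [w, x, y, z].
In Python, from plant import sensors, cams, workorder, manip gives the robot as it stands.
- The arm moves only by the tool drive_tool, never from a script. Its argument "series" is a list of rows, each an object of numbers: "x", "y", "z": the shift along the tool's x, y, z in units of 25 mm (1.0 is 25 mm); "ax", "ay", "az": the turn, a rotation vector about the tool's x, y, z in units of 5 degrees (1.0 is 5 degrees). A call has 1 to 5 rows; each row is the pose to reach, as a shift and turn from the pose commanded when the call began, along the tool's axes at that moment; what a row does not reach only later rows make up. A row lasts 1/12 s, in which the tool goes at most 41.7 mm and 7.16 degrees, less where a joint would pass 70% of its speed; a pose out of reach is approached as far as the arm can. A call with a gripper value outside its range is refused whole. "hand" is the opening, from 0 (shut) to 1 (fully open), set as the call begins (left out, the last holds). The fingers move at their own pace and stop on an object; the grip force is fixed at half the most. Time passes only in rows, so rows that repeat a pose let the fingers close. It gives the time, the measured TCP pose, the force and the opening at its end, in the units of the state.
- sensors.state(): the state, without advancing time (a new reading comes with each control period).
- cams.grab_frame(name): name is "scene" or "side" or "wrist"; returns a dict with "img" (384x512x3 uint8, blue, green, red), "camera_matrix" (3x3 intrinsics, pixels), "k1" (the pictures are not rectified: a ray, as slopes to the right and down, at radius r is drawn at 1 + k1 r^2 times it, then the intrinsics apply), "cam_to_world" (4x4, takes a point from camera to world coordinates). Camera axes: x right, y down, z forward; pixel columns grow to the right and rows downward; lengths in m; the calibration is good to about 2 mm. A picture is of the moment at which its call begins. There is no depth.
- workorder.job_done(): hands the job in, once; it reports no verdict.
The state is a dict: "time": time; "joint_pos": joint angles; "joint_vel": joint speeds; "joint_efforts": joint torques, N m; "tool_pos": TCP position; "tool_rot": TCP orientation; "contact_force": force on the tool from outside, world axes, zero at the start; "ft_torque": the same for the moment, N m; "gripper_width": opening from 0.0 (shut) to 1.0 (fully open).
Only numpy, scipy, OpenCV 4.12 (cv2) and the standard library are available. Lean on these libraries where they do the work, as an engineer would, in place of code of your own. Each camera call takes 0.05 s, during which the arm holds its last target.

TASK

Blow out the bearing sleeve with the clamped two-speed blow gun that has the orange trigger: squeeze the trigger past the stiffer point where the gentle first step ends, all the way home into the full-blast second step, keep it there for a good second, then let go so that it springs right back out. Leave the trigger of the other gun and the steel socket standing between them alone.

Things in the scene. Friction and masses are not known exactly. Their poses are not given: they have to be found in the camera images.
- blow_gun: Fixed green plate, 12 mm thick, the two-speed gun clamped on it on its side, aimed at a steel sleeve (top 107 mm). Origin on the bench below the middle of the blue handle at the trigger; x = nozzle direction, z up. Handle along y, -85 to 30 mm, x -12 to 12, z 62 to 88. Barrel 26 mm thick along x at y 45, z 75, x -22 to 78. Clamps (top 92): y -75 to -45; x 50 to 74 at y 29 to 61. Clear otherwise.
- trigger (a point): Middle of the orange trigger's front, at x 32, y 0, z 75 mm of blow_gun when out; 32 mm wide (y), 24 high. Handle and trigger measure 44 mm along x, 32 when home: it slides to -x, 6 mm light (2 to 4 N), pressure point at 9 N, 6 mm more (to 14 N), firm stop; springs back. The handle is rigid: centre a gripper on the handle's middle (-9 to +3 mm in x), or the rear finger hits it too soon.
- spare_trigger (a point): Middle of the front of the black trigger of the other, one-speed gun, a bystander: same gun, clamps, heights and axes as the orange one, fixed on a shorter plate (150 x 195 mm) with no sleeve. The bench point below its handle's middle lies 32 mm from this point along its -x, and 75 mm lower.
- socket: Plain round steel deep socket, 26 mm across and 70 mm tall, standing loose on end on the bench between the two guns, a bystander. Origin at the middle of its underside, z up.

How it is judged:
By the outcome, as a careful person would: the job done as asked, in the order asked, and still so for the second after the job is handed in, with the robot touching nothing.
It also fails if it takes over 29 s, if anything falls off the work surface, if the arm or the gripper's body presses on something with over 40 N, if the wrist force passes 120 N, or if a joint passes its speed limit or range.

## Working session

There is one attempt and no reset: what is moved stays moved. The work goes in short steps, Python scripts to look and compute and a tool call to move; the robot and the scene stay as the last step left them, time stands still between calls to the robot, and variables do not carry over. Pictures are saved under pics/ and viewed, and the job is handed in when it is done.

Besides the shell and the picture viewer there is one more tool, called after "Request:" as name(argument=value, ...) on one line, values as JSON. drive_tool: Moves the arm, as the interface text tells. Its arguments: {"type":"object","properties":{"series":{"type":"array","items":{"type":"object","properties":{"x":{"type":"number"},"y":{"type":"number"},"z":{"type":"number"},"ax":{"type":"number"},"ay":{"type":"number"},"az":{"type":"number"}}}},"hand":{"type":"number"}},"required":["series"]}

```bash
ls; mkdir -p pics
python3 - <<'E'
from plant import sensors,cams,manip
import cv2,numpy as np
print(sensors.state()); print(manip.pinch_z)
for n in ["scene","side","wrist"]:
    f=cams.grab_frame(n); cv2.imwrite(f"pics/{n}0.png",f["img"])
    np.savez(f"pics/{n}0.npz",**{k:np.array(v) for k,v in f.items()})
    print(n,f["camera_matrix"],f["k1"],np.round(f["cam_to_world"],4))
E
```

```text
pics
{'time': 0.0, 'joint_pos': array([-1.19028934e-01,  5.33484419e-02,  1.61427452e+00, -9.29490835e-06,
        1.47595919e+00, -1.19006019e-01]), 'joint_vel': array([ 0.0015706 , -0.00075533, -0.00020612, -0.00059796, -0.00168526,
        0.00114048]), 'joint_efforts': array([ 2.70554956e-04, -3.93670499e+01, -3.70175600e+01, -1.62778279e-04,
        6.93513779e-03, -6.06393527e-06]), 'tool_pos': array([6.24396425e-01, 5.19114689e-05, 2.30079849e-01]), 'tool_rot': array([ 0.49944336,  0.49956789,  0.50054514, -0.50044263]), 'contact_force': array([-0.41197309,  0.08016844, -0.55216984]), 'ft_torque': array([-0.02857277,  0.00159251,  0.02435549]), 'gripper_width': 1.001851686614584}
-0.0187
scene [[398.18024515   0.         254.65959001]
 [  0.         398.18024515 187.29025538]
 [  0.           0.           1.        ]] -0.13809365707344376 [[ 0.6771  0.4812 -0.5568  0.8803]
 [ 0.7358 -0.4293  0.5237 -0.3413]
 [ 0.0129 -0.7643 -0.6447  0.5208]
 [ 0.      0.      0.      1.    ]]
side [[363.97171057   0.         256.53275854]
 [  0.         363.97171057 194.63959006]
 [  0.           0.           1.        ]] -0.11672234703927967 [[ 0.9998 -0.0078  0.0161  0.4774]
 [-0.0171 -0.6784  0.7345 -0.5302]
 [ 0.0052 -0.7347 -0.6784  0.5961]
 [ 0.      0.      0.      1.    ]]
wrist [[313.0070858    0.         253.30086731]
 [  0.         313.0070858  191.1764961 ]
 [  0.           0.           1.        ]] -0.03938496881092448 [[ 1.      0.0017 -0.0015  0.6248]
 [ 0.0013 -0.9637 -0.2671  0.0671]
 [-0.0019  0.2671 -0.9637  0.3728]
 [ 0.      0.      0.      1.    ]]
```

View pics/scene0.png

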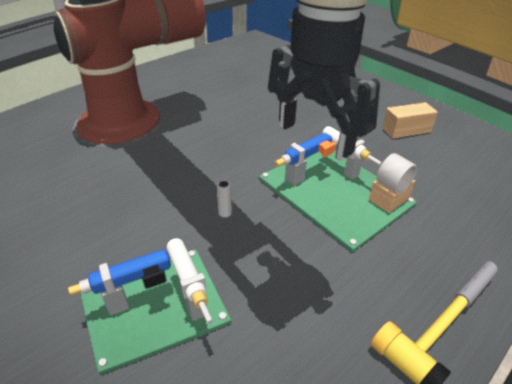

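View pics/side0.png

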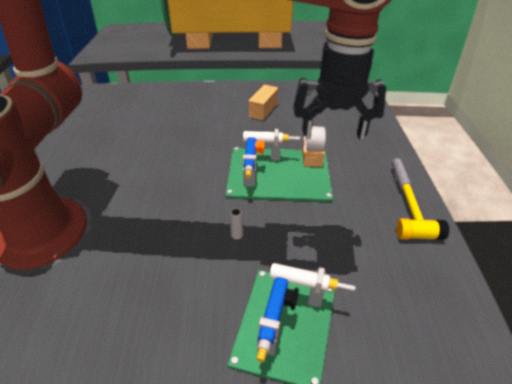

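View pics/wrist0.png

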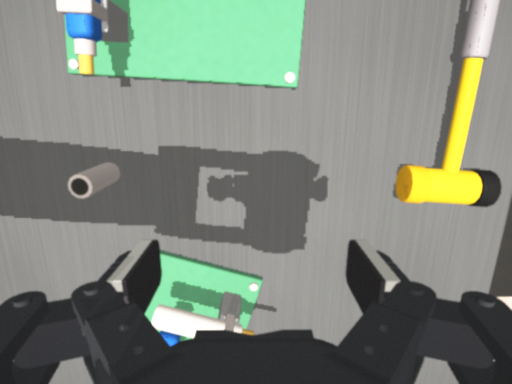

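The orange-trigger gun is the far one: its trigger is at side px (260,147) and scene px (327,148). The spare gun with the black trigger is near the side camera, and the socket stands between them. I'll enlarge the orange gun to measure it.

Run:
```python
import cv2
a=cv2.imread("pics/side0.png")[115:215,215:345]; cv2.imwrite("pics/side_c.png",cv2.resize(a,None,fx=6,fy=6,interpolation=cv2.INTER_CUBIC))
a=cv2.imread("pics/scene0.png")[115:255,250:425]; cv2.imwrite("pics/scene_c.png",cv2.resize(a,None,fx=4,fy=4,interpolation=cv2.INTER_CUBIC))
```

```text
(no output)
```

View pics/side_c.png

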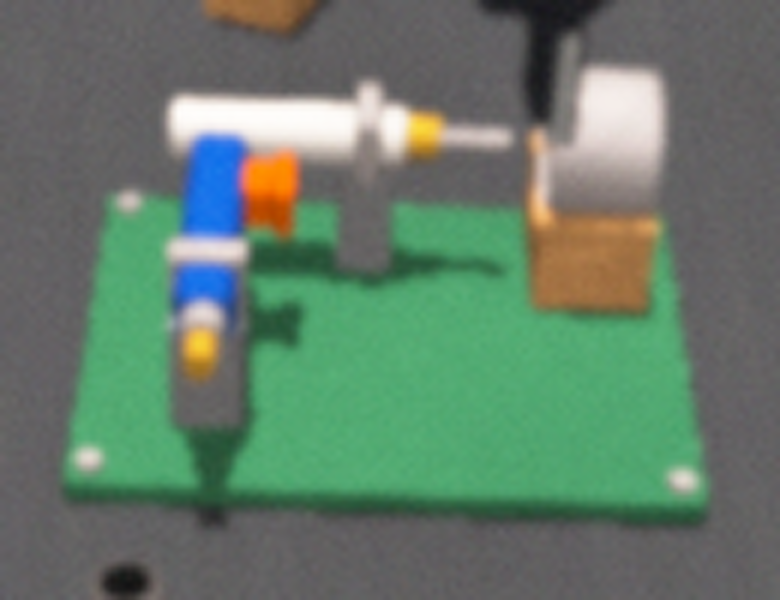

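View pics/scene_c.png

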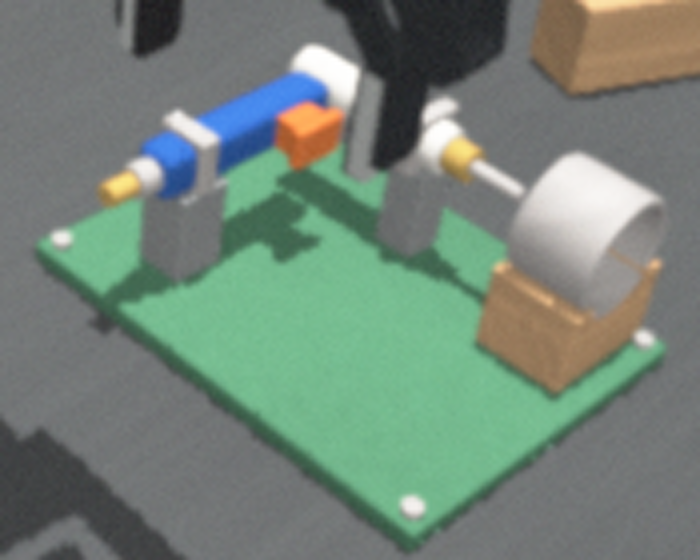

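```bash
cat > h.py <<'E'
import numpy as np, cv2
from scipy.optimize import least_squares
def load(n): return dict(np.load(f"pics/{n}.npz"))
def grab(n,name):
    from plant import cams
    f=cams.grab_frame(n); cv2.imwrite(f"pics/{name}.png",f["img"]); np.savez(f"pics/{name}.npz",**{k:np.array(v) for k,v in f.items()}); return f
def D(f): return np.array([float(f["k1"]),0,0,0])
def proj(f,P):
    T=np.linalg.inv(f["cam_to_world"]); 
    return cv2.projectPoints(np.asarray(P,float).reshape(-1,3),cv2.Rodrigues(T[:3,:3])[0],T[:3,3],f["camera_matrix"],D(f))[0][:,0]
def onz(f,uv,z):
    n=cv2.undistortPoints(np.array(uv,float).reshape(-1,1,2),f["camera_matrix"],D(f))[:,0]
    d=np.c_[n,np.ones(len(n))]@f["cam_to_world"][:3,:3].T; o=f["cam_to_world"][:3,3]
    return o+d*((z-o[2])/d[:,2])[:,None]
def g2w(p,L):
    c,s=np.cos(p[2]),np.sin(p[2]); L=np.asarray(L,float)
    return np.c_[p[0]+c*L[:,0]-s*L[:,1],p[1]+s*L[:,0]+c*L[:,1],L[:,2]]
E
python3 - <<'E'
from h import *
s=load("side0");c=load("scene0")
S=lambda u,v:((u+.5)/6-.5+215,(v+.5)/6-.5+115)
C=lambda u,v:((u+.5)/4-.5+250,(v+.5)/4-.5+115)
print("screws side",onz(s,[S(88,456),S(682,478),S(130,202)],.014).round(4))
print("screws scene",onz(c,[C(62,238),C(412,505),C(644,338)],.014).round(4))
print("corners scene z12",onz(c,[C(38,243),C(412,540),C(663,348)],.012).round(4))
L=[(32,-16,87),(32,-16,63),(32,16,87)]
obs=[(s,S(297,190),L[0]),(s,S(291,238),L[1]),(s,S(297,152),L[2]),(s,S(172,125),(-22,45,75)),
 (c,C(292,128),L[0]),(c,C(299,168),L[1]),(c,C(343,110),L[2])]
def res(p): return np.concatenate([proj(f,g2w(p,np.array([l])/1000.))[0]-uv for f,uv,l in obs])
r=least_squares(res,[.5,.25,0],loss="soft_l1");print(r.x,res(r.x).reshape(-1,2).round(1))
p=r.x
ov={}
box=lambda x0,x1,y0,y1,z0,z1:[[(x0,y0,z1),(x1,y0,z1),(x1,y1,z1),(x0,y1,z1),(x0,y0,z1)],[(x0,y0,z0),(x1,y0,z0),(x1,y1,z0),(x0,y1,z0),(x0,y0,z0)]]
for f,n,(x,y,w,h),k in [(s,"side0",(215,115,130,100),6),(c,"scene0",(250,115,175,140),4)]:
    im=cv2.resize(cv2.imread(f"pics/{n}.png")[y:y+h,x:x+w],None,fx=k,fy=k,interpolation=cv2.INTER_CUBIC)
    for B,col in [(box(20,32,-16,16,63,87),(255,0,255)),(box(-12,12,-85,30,62,88),(0,255,255)),(box(-22,78,32,58,62,88),(0,0,255)),(box(50,74,29,61,12,92),(255,255,0))]:
        for q in B:
            uv=(proj(f,g2w(p,np.array(q)/1000.))+.5-[x,y])*k-.5
            cv2.polylines(im,[uv.round().astype(np.int32)],False,col,1)
    ov[n]=im; cv2.imwrite(f"pics/ov_{n}.png",im)
E
```

```text
screws side [[0.4263 0.1151 0.014 ]
 [0.6615 0.0995 0.014 ]
 [0.4388 0.2881 0.014 ]]
screws scene [[0.426  0.1148 0.014 ]
 [0.6608 0.0994 0.014 ]
 [0.6731 0.2746 0.014 ]]
corners scene z12 [[0.419  0.1046 0.012 ]
 [0.6722 0.085  0.012 ]
 [0.6828 0.2776 0.012 ]]
[ 0.47750724  0.21153994 -0.0871371 ] [[-1.1  0.1]
 [-0.3  0.1]
 [-0.4 -1. ]
 [ 0.   0.1]
 [ 1.9  1. ]
 [-1.3  1. ]
 [ 0.5  0.1]]
```

View pics/ov_side0.png

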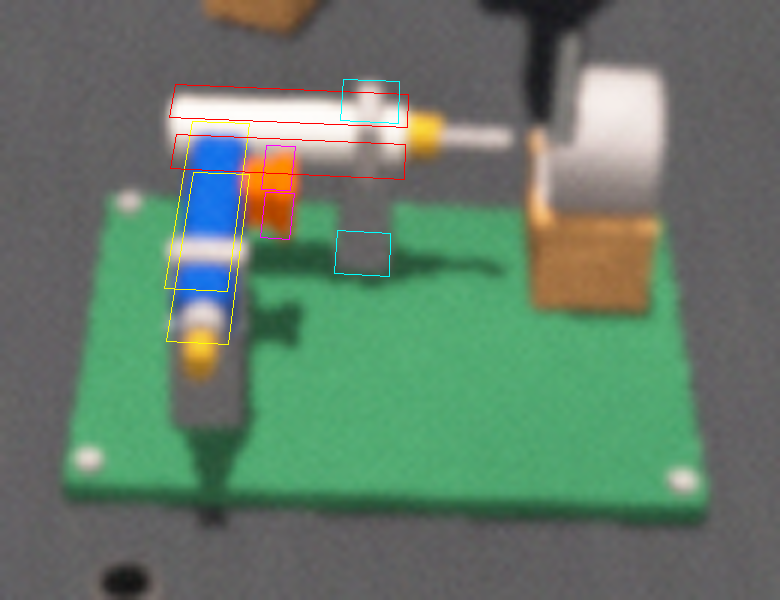

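View pics/ov_scene0.png

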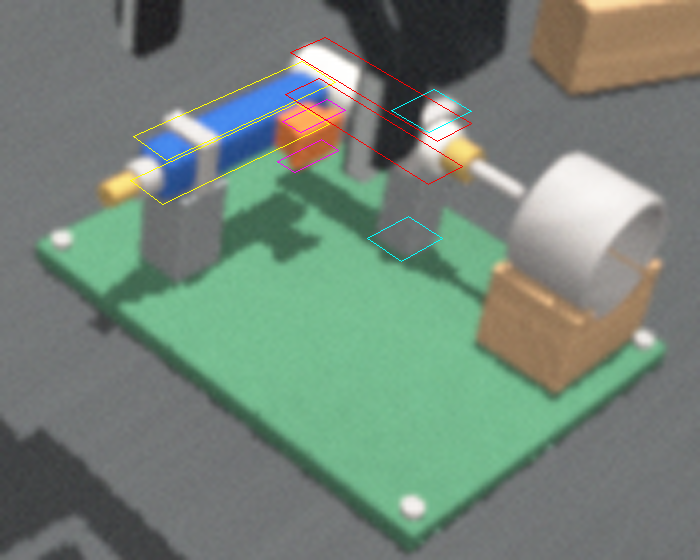

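Run:
```python
from h import *
s=load("side0");c=load("scene0")
S=lambda u,v:((u+.5)/6-.5+215,(v+.5)/6-.5+115)
C=lambda u,v:((u+.5)/4-.5+250,(v+.5)/4-.5+115)
L=[(32,-16,87),(32,-16,63),(32,16,87)]
obs=[(s,S(297,190),L[0]),(s,S(291,238),L[1]),(s,S(297,152),L[2]),(s,S(170,125),(-22,45,75)),
 (c,C(290,128),L[0]),(c,C(299,168),L[1]),(c,C(343,110),L[2]),
 (s,S(208,428),(0,-75,12)),(s,S(336,272),(50,29,12)),(s,S(390,272),(74,29,12)),(c,C(408,256),(74,29,12)),(c,C(378,240),(50,29,12))]
def res(p): 
    return np.concatenate([proj(f,g2w(p,np.array([l])/1000.))[0]-uv for f,uv,l in obs])
r=least_squares(res,[.5,.25,0],loss="soft_l1");print(r.x,res(r.x).reshape(-1,2).round(1).tolist())
q=least_squares(lambda a:res([*a,-.068]),[.5,.25],loss="soft_l1").x;print(q,res([*q,-.068]).reshape(-1,2).round(1).tolist())
# where do handle-clamp bases land
print(onz(s,[S(172,428),S(245,428),S(336,272),S(390,272)],.012).round(4),onz(c,[C(182,280),C(408,256),C(378,240)],.012).round(4))
print(onz(c,[C(226,207)],.0).round(4))
from plant import sensors
from scipy.spatial.transform import Rotation as R
st=sensors.state(); print(st["time"],R.from_quat(np.roll(st["tool_rot"],-1)).as_matrix().round(3))
```

```text
[ 0.47843413  0.21155898 -0.05844182] [[-0.5, -0.1], [0.3, -0.1], [-0.2, -1.3], [0.2, 0.2], [3.3, 1.1], [-0.5, 1.1], [1.0, -0.0], [-0.0, -0.8], [-0.3, -0.1], [-0.2, 0.2], [-1.0, 0.9], [-2.3, -0.8]]
[0.47843222 0.21192527] [[-0.6, -0.2], [0.2, -0.1], [-0.1, -1.3], [0.4, 0.1], [3.2, 1.0], [-0.5, 1.1], [1.1, 0.0], [-0.3, -0.9], [-0.2, -0.1], [-0.1, 0.2], [-1.0, 1.0], [-2.2, -0.8]]
[[0.4595 0.1338 0.012 ]
 [0.4891 0.1335 0.012 ]
 [0.5307 0.2371 0.012 ]
 [0.5545 0.2369 0.012 ]] [[0.4888 0.1381 0.012 ]
 [0.5537 0.24   0.012 ]
 [0.535  0.2389 0.012 ]]
[[0.4531 0.2131 0.    ]]
0.15 [[-0.002  1.    -0.   ]
 [ 0.    -0.    -1.   ]
 [-1.    -0.002 -0.   ]]
```

Request:
drive_tool(series=[{"x": 0,"y": -0.8,"z": -1.2},{"x": 0,"y": -1.6,"z": -2.4},{"x": 0,"y": -2.4,"z": -3.6},{"x": 0.2,"y": -3.2,"z": -4.8},{"x": 0.5,"y": -4.0,"z": -6.0}], hand=1)

```text
schema error: expected keys x, y, z, ax, ay, az
```

Request:
drive_tool(series=[{"x": 0.5,"y": -0.8,"z": -1.2},{"x": 1.0,"y": -1.5,"z": -2.0},{"x": 1.5,"y": -1.8,"z": -2.4,"ax": 0.78},{"x": 1.5,"y": -1.8,"z": -2.4,"ax": 0.78},{"x": 1.5,"y": -1.8,"z": -2.4,"ax": 0.78}])

```text
schema error: expected keys x, y, z, ax, ay, az
```

Run:
```python
from h import *
from plant import sensors
from scipy.spatial.transform import Rotation as R
st=sensors.state(); print(st["time"],st["tool_pos"],st["contact_force"],R.from_quat(np.roll(st["tool_rot"],-1)).as_matrix().round(3).tolist())
f=grab("wrist","wrist1"); p=[.4784,.2119,-.068]
k=1.5;im=cv2.resize(f["img"],None,fx=k,fy=k)
cv2.imwrite("pics/wrist1b.png",im)
def rect(x0,x1,y0,y1,z):return [(x0,y0,z),(x1,y0,z),(x1,y1,z),(x0,y1,z),(x0,y0,z)]
for q,col in [(rect(20,32,-16,16,87),(255,0,255)),(rect(-12,12,-85,30,88),(0,255,255)),(rect(-22,78,32,58,75),(0,0,255)),(rect(50,74,29,61,92),(255,255,0))]:
    uv=(proj(f,g2w(p,np.array(q)/1000.))+.5)*k-.5
    cv2.polylines(im,[uv.round().astype(np.int32)],False,col,1)
cv2.imwrite("pics/wrist1o.png",im)
```

```text
0.15 [6.24507290e-01 6.01930462e-05 2.30308456e-01] [-0.16965723 -0.2106866   0.02479588] [[-0.002, 1.0, -0.0], [0.0, -0.0, -1.0], [-1.0, -0.002, -0.0]]
```

View pics/wrist1o.png

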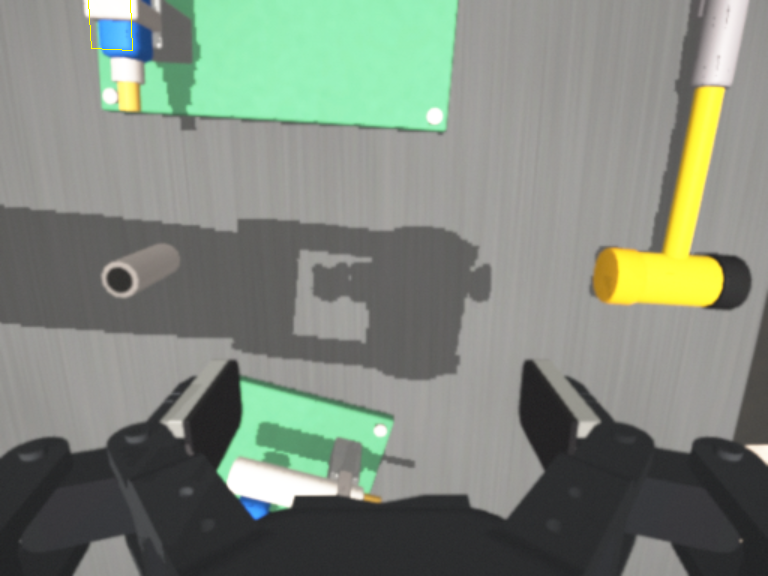

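View pics/wrist1b.png

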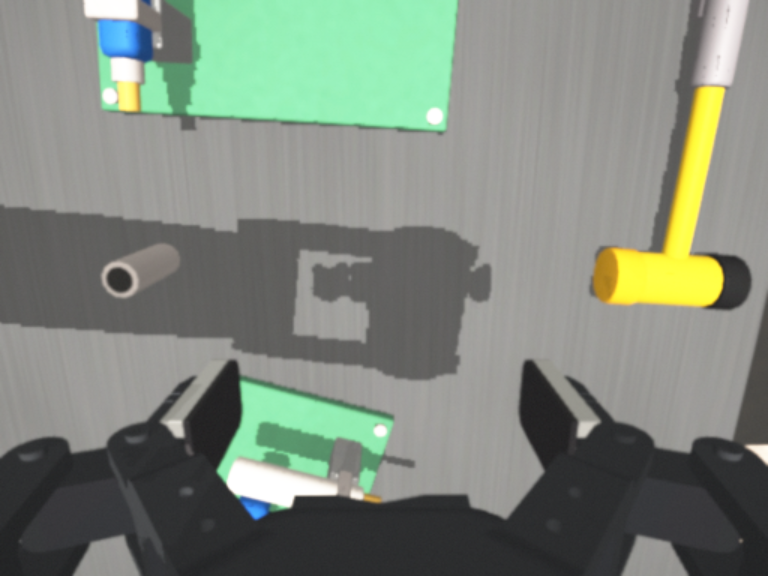

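The calls were refused because every row needs all six keys, so the arm hasn't moved. I'm resending with complete rows.

Request:
drive_tool(series=[{"x": 0,"y": -0.8,"z": -1.2,"ax": 0,"ay": 0,"az": 0},{"x": 0,"y": -1.6,"z": -2.4,"ax": 0,"ay": 0,"az": 0},{"x": 0,"y": -2.4,"z": -3.6,"ax": 0,"ay": 0,"az": 0},{"x": 0.2,"y": -3.2,"z": -4.8,"ax": 0,"ay": 0,"az": 0},{"x": 0.5,"y": -4.0,"z": -6.0,"ax": 0,"ay": 0,"az": 0}], hand=1)

```text
time: 0.62
tool_pos: [0.5244, 0.1512, 0.2194]
tool_rot: [0.5, 0.501, 0.5, -0.5]
contact_force: [0.0, 0.8, 0.3]
gripper_width: 0.997
```

Request:
drive_tool(series=[{"x": 0.5,"y": -0.8,"z": -1.2,"ax": 0,"ay": 0,"az": 0},{"x": 1.0,"y": -1.5,"z": -2.0,"ax": 0.4,"ay": 0,"az": 0},{"x": 1.5,"y": -1.8,"z": -2.4,"ax": 0.78,"ay": 0,"az": 0},{"x": 1.5,"y": -1.8,"z": -2.4,"ax": 0.78,"ay": 0,"az": 0},{"x": 1.5,"y": -1.8,"z": -2.4,"ax": 0.78,"ay": 0,"az": 0}])

```text
time: 1.03
tool_pos: [0.4793, 0.21, 0.1806]
tool_rot: [-0.483, -0.516, -0.483, 0.517]
contact_force: [0.6, -1.3, -0.3]
gripper_width: 0.999
```

```bash
cat > look.py <<'E'
from h import *
from plant import sensors
from scipy.spatial.transform import Rotation as R
import sys
n=sys.argv[1]; p=[float(a) for a in sys.argv[2:5]]
st=sensors.state(); print(st["time"],st["tool_pos"],st["contact_force"],R.from_quat(np.roll(st["tool_rot"],-1)).as_matrix().round(3).tolist())
f=grab("wrist",n)
k=1.5;im=cv2.resize(f["img"],None,fx=k,fy=k)
cv2.imwrite(f"pics/{n}b.png",im)
def rect(x0,x1,y0,y1,z):return [(x0,y0,z),(x1,y0,z),(x1,y1,z),(x0,y1,z),(x0,y0,z)]
for q,col in [(rect(20,32,-16,16,87),(255,0,255)),(rect(-12,12,-85,30,88),(0,255,255)),(rect(-22,78,32,58,75),(0,0,255)),(rect(50,74,29,61,92),(255,255,0))]:
    uv=(proj(f,g2w(p,np.array(q)/1000.))+.5)*k-.5
    cv2.polylines(im,[uv.round().astype(np.int32)],False,col,1)
cv2.imwrite(f"pics/{n}o.png",im)
E
python3 look.py w2 .4784 .2119 -.068
```

```text
1.0333 [0.4793019  0.21004819 0.18058712] [ 0.63863379 -1.31785921 -0.25122442] [[-0.001, 0.998, -0.066], [-0.001, -0.066, -0.998], [-1.0, -0.001, 0.001]]
```

View pics/w2o.png

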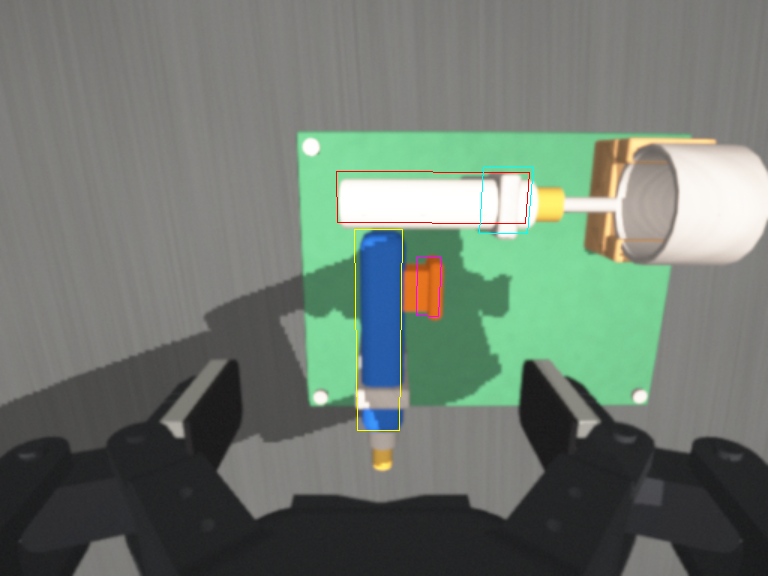

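View pics/w2b.png

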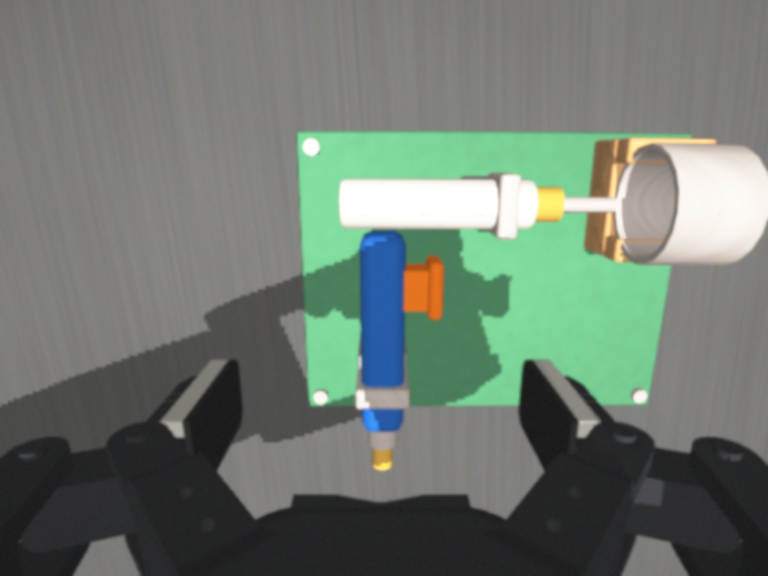

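The wrist view matches the model. The handle is at px 361–405, the trigger front at px 443, and the gun sits about 1 mm further in +x than my fit. I'm descending straight over it.

Request:
drive_tool(series=[{"x": 1.0,"y": -0.04,"z": 0,"ax": 0,"ay": 0,"az": 0},{"x": 2.0,"y": -0.04,"z": 0,"ax": 0,"ay": 0,"az": 0},{"x": 3.0,"y": -0.04,"z": 0,"ax": 0,"ay": 0,"az": 0},{"x": 3.0,"y": -0.04,"z": 0,"ax": 0,"ay": 0,"az": 0}])

```text
time: 1.42
tool_pos: [0.477, 0.2081, 0.102]
tool_rot: [-0.481, -0.515, -0.484, 0.52]
contact_force: [-0.7, -0.3, -0.3]
gripper_width: 0.994
```

```bash
python3 look.py w3 .4797 .2115 -.068
```

```text
1.4167 [0.47696027 0.20808689 0.10202622] [-0.67091502 -0.31928977 -0.34909546] [[-0.008, 0.998, -0.069], [-0.002, -0.069, -0.998], [-1.0, -0.007, 0.003]]
```

View pics/w3o.png

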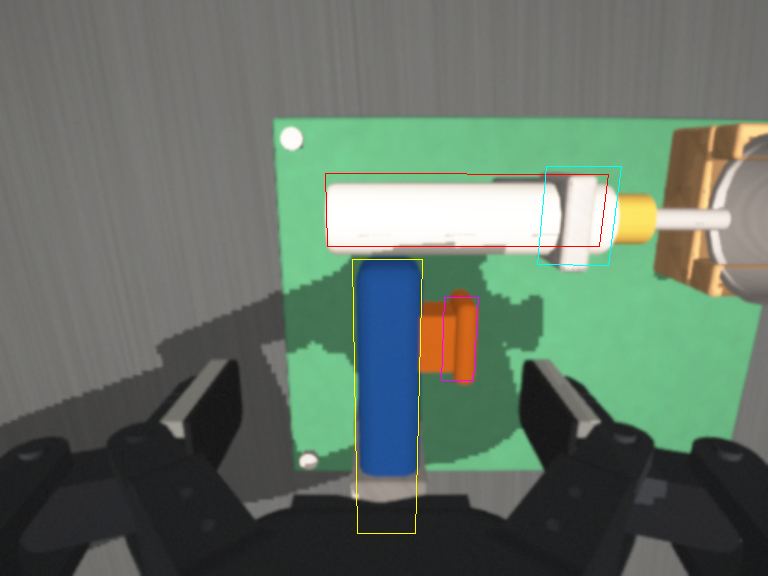

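Request:
drive_tool(series=[{"x": 0.7,"y": 0,"z": 0,"ax": 0,"ay": 0,"az": 0},{"x": 1.4,"y": 0,"z": 0,"ax": 0,"ay": 0,"az": 0},{"x": 2.1,"y": 0,"z": 0,"ax": 0,"ay": 0,"az": 0},{"x": 2.1,"y": 0,"z": 0,"ax": 0,"ay": 0,"az": 0},{"x": 2.1,"y": 0,"z": 0,"ax": 0,"ay": 0,"az": 0}])

```text
time: 1.88
tool_pos: [0.4801, 0.2098, 0.0552]
tool_rot: [0.483, 0.517, 0.482, -0.517]
contact_force: [-0.1, 0.7, 0.2]
gripper_width: 1.002
```

```bash
python3 look.py w4 .4797 .2115 -.068; python3 -c "
from h import *
f=grab('side','side4');cv2.imwrite('pics/side4c.png',cv2.resize(f['img'][80:220,190:360],None,fx=4,fy=4,interpolation=cv2.INTER_CUBIC))"
```

```text
1.8833 [0.48013486 0.2098017  0.05524653] [-0.07605667  0.66618439  0.17167748] [[0.001, 0.998, -0.069], [0.0, -0.069, -0.998], [-1.0, 0.001, -0.0]]
```

View pics/w4o.png

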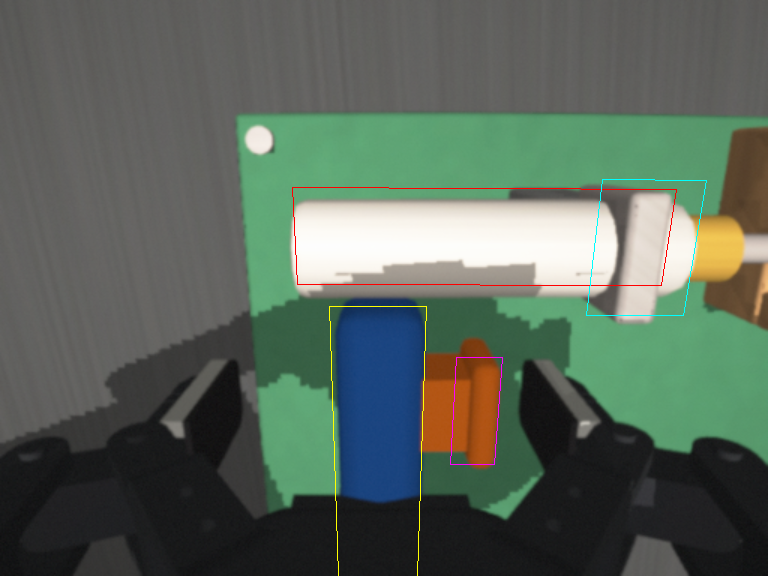

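View pics/side4c.png

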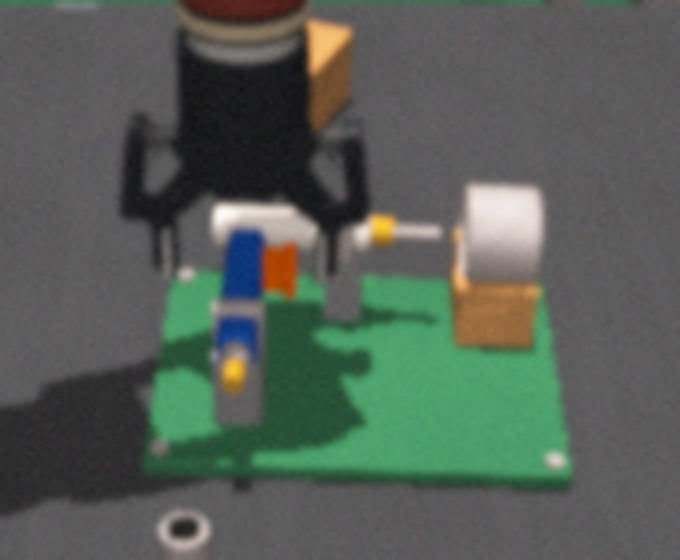

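The handle middle (px 380) is centred between the jaws (px 238–521). I'll shift 1 mm to -x for margin and squeeze.

Request:
drive_tool(series=[{"x": 0.08,"y": -0.04,"z": 0,"ax": 0,"ay": 0,"az": 0},{"x": 0.08,"y": -0.04,"z": 0,"ax": 0,"ay": 0,"az": 0},{"x": 0.08,"y": -0.04,"z": 0,"ax": 0,"ay": 0,"az": 0},{"x": 0.08,"y": -0.04,"z": 0,"ax": 0,"ay": 0,"az": 0},{"x": 0.08,"y": -0.04,"z": 0,"ax": 0,"ay": 0,"az": 0}], hand=0.25)

```text
time: 2.4
tool_pos: [0.4838, 0.2104, 0.0564]
tool_rot: [0.486, 0.52, 0.48, -0.513]
contact_force: [10.2, -2.2, 2.0]
gripper_width: 0.352
```

```bash
python3 look.py w5 .4797 .2115 -.068
```

```text
2.4 [0.48384981 0.21037641 0.05640992] [10.22964358 -2.20061169  2.01913872] [[0.014, 0.998, -0.068], [0.001, -0.068, -0.998], [-1.0, 0.014, -0.002]]
```

View pics/w5b.png

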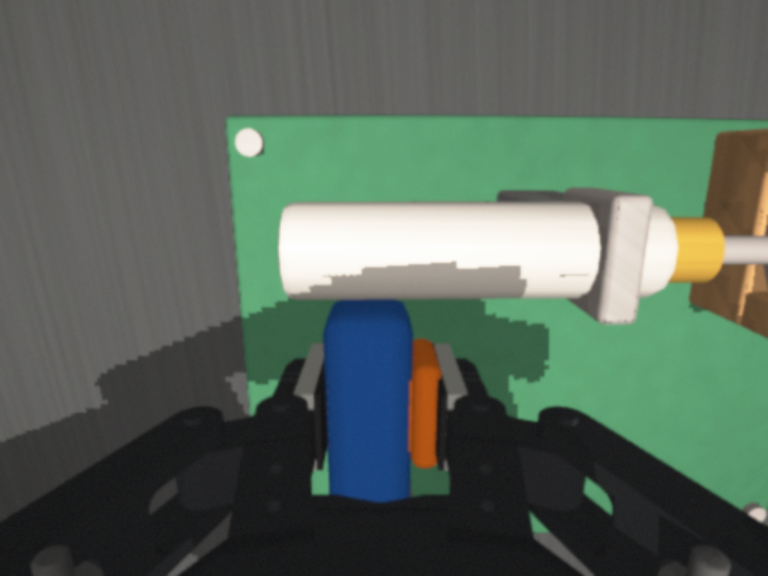

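The squeeze has reached width 0.352 (about 30 mm, against 32 mm at home). The wrist picture shows the orange flange (px 412–440) tight against the handle (px 327–412), with the pads on both sides. I'll hold it there.

Request:
drive_tool(series=[{"x": 0,"y": 0,"z": 0,"ax": 0,"ay": 0,"az": 0},{"x": 0,"y": 0,"z": 0,"ax": 0,"ay": 0,"az": 0},{"x": 0,"y": 0,"z": 0,"ax": 0,"ay": 0,"az": 0},{"x": 0,"y": 0,"z": 0,"ax": 0,"ay": 0,"az": 0},{"x": 0,"y": 0,"z": 0,"ax": 0,"ay": 0,"az": 0}])

```text
time: 2.87
tool_pos: [0.4839, 0.2104, 0.0564]
tool_rot: [0.486, 0.52, 0.48, -0.513]
contact_force: [7.4, -2.6, 7.7]
gripper_width: 0.352
```

```bash
python3 look.py w6 .4797 .2115 -.068;python3 -c "
from plant import sensors
s=sensors.state();print(s['gripper_width'],s['tool_pos'],s['contact_force'],s['ft_torque'])"
```

```text
2.8667 [0.48387432 0.21036494 0.0563956 ] [ 7.36983447 -2.63400495  7.71269399] [[0.014, 0.998, -0.068], [0.001, -0.068, -0.998], [-1.0, 0.014, -0.002]]
0.3558535237375489 [0.48382011 0.21037415 0.05634674] [ 6.8748424  -2.56529236  6.86692033] [-0.48579515 -1.43113569  0.062362  ]
```

View pics/w6b.png

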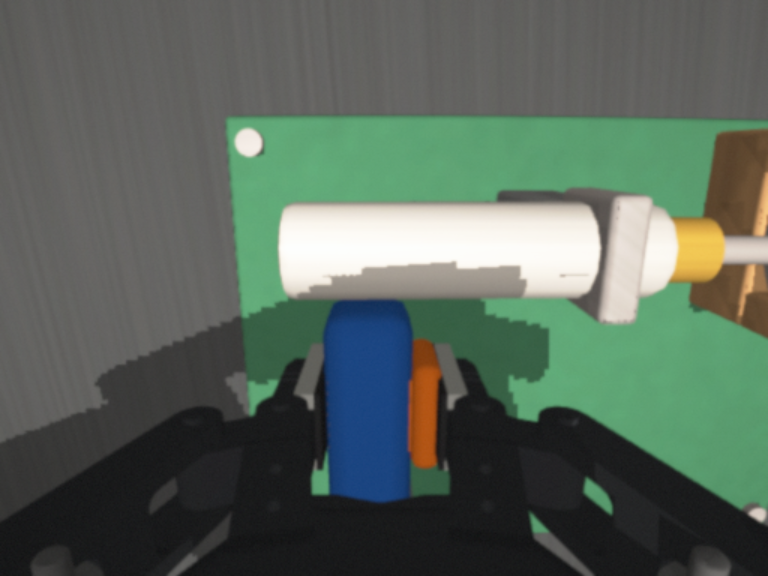

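Nothing has changed: both pads are clamped on and the trigger is home. I'll hold a bit longer.

Request:
drive_tool(series=[{"x": 0,"y": 0,"z": 0,"ax": 0,"ay": 0,"az": 0},{"x": 0,"y": 0,"z": 0,"ax": 0,"ay": 0,"az": 0},{"x": 0,"y": 0,"z": 0,"ax": 0,"ay": 0,"az": 0},{"x": 0,"y": 0,"z": 0,"ax": 0,"ay": 0,"az": 0},{"x": 0,"y": 0,"z": 0,"ax": 0,"ay": 0,"az": 0}])

```text
time: 3.33
tool_pos: [0.4838, 0.2104, 0.0564]
tool_rot: [0.486, 0.52, 0.48, -0.513]
contact_force: [8.5, -2.3, 6.8]
gripper_width: 0.354
```

Request:
drive_tool(series=[{"x": 0,"y": 0,"z": 0,"ax": 0,"ay": 0,"az": 0},{"x": 0,"y": 0,"z": 0,"ax": 0,"ay": 0,"az": 0},{"x": 0,"y": 0,"z": 0,"ax": 0,"ay": 0,"az": 0},{"x": 0,"y": 0,"z": 0,"ax": 0,"ay": 0,"az": 0},{"x": 0,"y": 0,"z": 0,"ax": 0,"ay": 0,"az": 0}])

```text
time: 3.75
tool_pos: [0.4839, 0.2104, 0.0564]
tool_rot: [0.486, 0.52, 0.48, -0.513]
contact_force: [7.7, -3.1, 6.2]
gripper_width: 0.351
```

Request:
drive_tool(series=[{"x": 0,"y": 0,"z": 0,"ax": 0,"ay": 0,"az": 0},{"x": 0,"y": 0,"z": 0,"ax": 0,"ay": 0,"az": 0},{"x": 0,"y": 0,"z": 0,"ax": 0,"ay": 0,"az": 0},{"x": 0,"y": 0,"z": 0,"ax": 0,"ay": 0,"az": 0}])

```text
time: 4.08
tool_pos: [0.4839, 0.2104, 0.0564]
tool_rot: [0.486, 0.52, 0.48, -0.513]
contact_force: [7.2, -1.7, 7.1]
gripper_width: 0.349
```

Request:
drive_tool(series=[{"x": 0,"y": 0,"z": 0,"ax": 0,"ay": 0,"az": 0},{"x": 0,"y": 0,"z": 0,"ax": 0,"ay": 0,"az": 0},{"x": 0,"y": 0,"z": 0,"ax": 0,"ay": 0,"az": 0},{"x": 0,"y": 0,"z": 0,"ax": 0,"ay": 0,"az": 0},{"x": 0,"y": 0,"z": 0,"ax": 0,"ay": 0,"az": 0}], hand=1)

```text
time: 4.5
tool_pos: [0.4773, 0.2101, 0.0516]
tool_rot: [-0.482, -0.516, -0.483, 0.517]
contact_force: [0.3, -0.1, -0.0]
gripper_width: 0.997
```

```bash
python3 look.py w7 .4797 .2115 -.068
```

```text
4.5 [0.4773234  0.21011693 0.05158071] [ 0.26789446 -0.1366474  -0.00737125] [[-0.002, 0.998, -0.068], [-0.0, -0.068, -0.998], [-1.0, -0.002, 0.0]]
```

View pics/w7b.png

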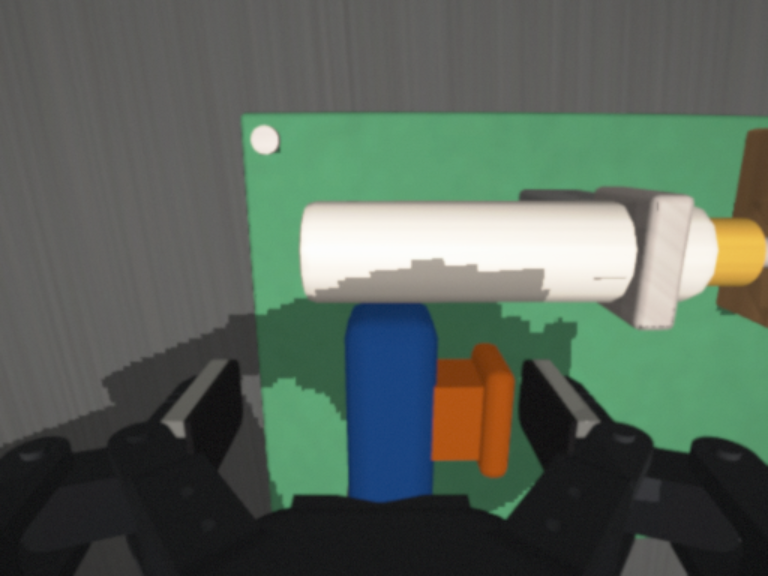

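The trigger is fully out again: its flange is at px 475–515, clear of the handle edge at px 437. I'm backing straight up.

Request:
drive_tool(series=[{"x": 0,"y": 0.1,"z": 0,"ax": 0,"ay": 0,"az": 0},{"x": -0.8,"y": 0.1,"z": 0,"ax": 0,"ay": 0,"az": 0},{"x": -2.0,"y": 0.1,"z": 0,"ax": 0,"ay": 0,"az": 0},{"x": -3.2,"y": 0.1,"z": 0,"ax": 0,"ay": 0,"az": 0},{"x": -4.4,"y": 0.1,"z": 0,"ax": 0,"ay": 0,"az": 0}])

```text
time: 4.97
tool_pos: [0.4799, 0.2099, 0.1626]
tool_rot: [-0.482, -0.516, -0.483, 0.517]
contact_force: [1.7, 0.3, -0.0]
gripper_width: 1.0
```

Request:
drive_tool(series=[{"x": -1.0,"y": 0,"z": 0,"ax": 0,"ay": 0,"az": 0},{"x": -1.0,"y": 0,"z": 0,"ax": 0,"ay": 0,"az": 0},{"x": -1.0,"y": 0,"z": 0,"ax": 0,"ay": 0,"az": 0},{"x": -1.0,"y": 0,"z": 0,"ax": 0,"ay": 0,"az": 0}])

```text
time: 5.3
tool_pos: [0.48, 0.2099, 0.1859]
tool_rot: [-0.482, -0.516, -0.483, 0.517]
contact_force: [-0.4, -0.4, -1.0]
gripper_width: 0.999
```

```bash
python3 look.py w8 .4797 .2115 -.068; python3 -c "
from h import *
f=grab('side','side8')"
```

```text
5.3 [0.47995334 0.20989456 0.18594366] [-0.42733989 -0.40801211 -0.98329499] [[-0.001, 0.998, -0.068], [-0.0, -0.068, -0.998], [-1.0, -0.001, 0.0]]
```

View pics/w8o.png

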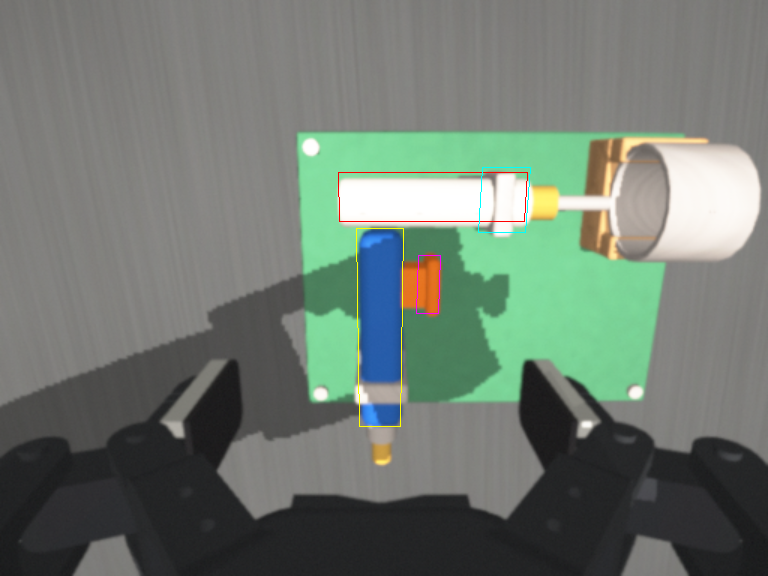

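View pics/side8.png

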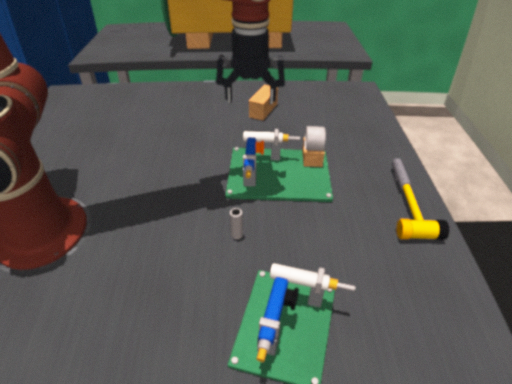

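The trigger front is back at its starting place (px 440, as predicted). The socket and spare gun are at the same pixels as before, and the gripper is clear. Handing in.

```bash
python3 -c "
from plant import workorder,sensors
print(sensors.state()['time'],workorder.job_done())"
```

```text
the job is handed in; nothing more can be done
5.4 None
```

I squeezed the orange trigger fully home into full blast, held it there for about 1.7 s, let go, backed straight up clear of the gun, and handed the job in at 5.4 s.

- **Squeeze:** The gripper read about 0.35 (roughly 30 mm, against the 32 mm given for home), steady through the hold. In the wrist picture the trigger front stood about 8 mm ahead of the handle face, which is the home position (x = 20 mm).
- **Forces:** The wrist force readings stayed around 11 N or less. While the jaws were clamped, the arm gave way a few millimetres and tilted slightly, then recovered on release.
- **After release:** In the wrist picture the trigger was fully back out, about 20 mm ahead of the handle. From above, its front matched the starting position. The side picture shows the socket and the other gun where they were.
- **What disagreed:**
  - The first two move calls were refused because of missing keys, so nothing moved until I resent them.
  - My fitted gun position was about 1 mm off in x. The wrist camera showed this and I corrected it before the squeeze.
  - The overlay drew the gun's barrel about 3 mm off to the side. I left that because the trigger itself lined up.

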